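# Let the bowl lift down on its release valve

### The arm

A 6-joint arm with a two-finger parallel gripper is mounted at the origin on the work surface. World frame = base frame: x ahead of the robot, y to its left, z up, the work surface at z = 0. Lengths are in m, angles in rad, forces in N, time in s.
With the tool pointing down it reaches from about 0.25 to 0.775 m from the base axis. Payload 4 kg.
Tool frame: the origin (TCP) lies at the very end of the fingers, on their centre line; the grasp point (between the pads) lies 19 mm behind it; z points along the fingers, y is the direction in which the jaws open and shut (so a half turn about z gives the same grasp; the last joint's range is limited). The gripper opens to 94 mm and grips with 3 to 60 N. Pads are 16 mm wide; open, the fingers measure 119 mm over their backs; the gripper's body (75 mm by 177 mm) begins 78 mm behind the grasp point.
Start: joints at [1.105, 0.087, 1.371, -0, 1.684, -0.103], TCP at [0.195, 0.514, 0.179] pointing down, gripper open.
Joint ranges: [-3.1, 3.1], [-0.76, 2.03], [0.27, 2.55], [-1.08, 4.22], [0.17, 2.65], [-2.57, 2.57]. Speed limits (rad/s): [2.79, 2.79, 3.14, 3.14, 3.14, 3.14].

### API

Orientations are given as [roll, pitch, yaw] about the fixed x, y, z axes, in that order (R = Rz(yaw) Ry(pitch) Rx(roll)).
In Python, from bench import robot, cams, models gives the robot as it stands.
- The arm moves only by the tool step_arm, never from a script. Its argument "series" is a list of rows, each a list of 5 numbers: the gripper command: -1 is shut, 1 is fully open, values between are in proportion, then the shift along the tool's x, y, z in mm, then the turn about the tool's z in degrees. A call has 1 to 20 rows; each row is the pose to reach, as a shift and turn from the pose commanded when the call began, along the tool's axes at that moment; what a row does not reach only later rows make up. A row lasts 1/8 s, in which the tool goes at most 62.5 mm and 10.7 degrees, less where a joint would pass 70% of its speed; a pose out of reach is approached as far as the arm can. A call with a gripper value outside its range is refused whole. The fingers move at their own pace and stop on an object; the grip force is fixed at half the most. Time passes only in rows, so rows that repeat a pose let the fingers close. It gives the time, the measured TCP pose, the force and the opening at its end, in the units of the state.
- robot.get_obs(): the state, without advancing time (a new reading comes with each control period).
- cams.snapshot(name): name is "scene" or "top" or "wrist"; returns a dict with "pixels" (400x640x3 uint8, red, green, blue), "fov_y" (degrees; the focal length in pixels is half the picture's height over the tangent of half this angle, whatever the lens; pixels are square), "cx", "cy" (the principal point, pixels), "R" (3x3) and "t" (3): a world point X has camera coordinates R X + t. Camera axes: x right, y down, z forward; pixel columns grow to the right and rows downward; lengths in m; the calibration is good to about 2 mm. A picture is of the moment at which its call begins. There is no depth.
- robot.close_job(): hands the job in, once; it reports no verdict.
Trained networks look in a picture, given as the dict that the camera call returned (one of the last four; its "shot" number tells which), for a name from the list of things; names that differ only in an ending like _2 or _b are one class to them, and where a whole thing is asked for, a point or a joint stands for the part that bears it (a point fixed in the world has none). Each returns a list of dicts, best first, with "p" (0 to 1); they miss things now and then, are a little off and sometimes report something else, mostly with a low value. They report only what shows in the picture. A call takes as long as a camera call.
- models.find_in(picture, label): "position" ([x, y, z] in m, in world coordinates, good to about 4 mm: the middle of the surface that is visible of it).
- models.pinpoint(picture, label): "position" ([x, y, z] in m, in world coordinates, good to about 4 mm: a listed point, or the origin of a listed thing).
The state is a dict: "time": time; "joint_positions": joint angles; "qvel": joint speeds; "joint_torque": joint torques, N m; "tool_pos": TCP position; "ee_rot": TCP orientation; "wrist_force": force on the tool from outside, world axes, zero at the start; "wrist_torque": the same for the moment, N m; "width": finger opening in m.
Only numpy, scipy, OpenCV 4.12 (cv2) and the standard library are available. Lean on these libraries where they do the work, as an engineer would, in place of code of your own. Each camera call takes 0.05 s, during which the arm holds its last target. There are 200 camera calls.

### The job

The fruit bowl stands on the raised platform of the small hydraulic lift. Crack the lift's release valve open by its red-knobbed lever just far enough that the platform sinks slowly under its own weight (about 2 cm a second, never faster than 4), wait until it is fully down, then shut the valve home again and let go. Handle the lever lightly, gripping and pushing with no more than about 12 N, do not touch the bowl or platform, and leave the other things on the table where they are.

Things in the scene. Friction and masses are not known exactly. Their poses are not given: they have to be found in the camera images.
- lift: fixed grey base of the hydraulic lift, plate 200 x 220 x 14 mm with a red oil cylinder (72 mm diameter, 106 mm high) at its middle and a side arm along its +y. Origin on the table under the cylinder's axis, z up. The valve axis is vertical and stands at x = 0, y = +235 mm in this frame.
- platform (a joint): height of the platform above its lowest position (m): 0 = fully down on its stop, up to 0.1. The platform is a 170 mm aluminium disc on the ram; its top is 134 mm above the table when fully down. It stays put while the valve is shut and sinks by itself when the valve is open far enough; the hidden load sets how far that is.
- valve (a joint): valve lever angle (rad): 0 = shut on its stop (lever along the lift's -x); opens clockwise from above, towards the lift's +y, to 1.3. Stays where left; takes 2 to 6 N at the knob. The platform starts to sink somewhere between 0.25 and 0.9 rad (varies); each further 0.1 rad adds 35 to 50 mm/s; turning back slows and stops it. Beyond 0 the stop is hard: the force rises steeply.
- valve_knob (a point): centre of the upright round red knob at the end of the valve lever: 16 mm diameter, its free part stands 24 mm below to 23 mm above this point, 85 mm from the valve axis, 89 mm above the table. It does not spin, but round as it is it can turn within a grasp. A light grip of 5 to 10 N is enough to move it.
- bowl_rim (a point): centre of the rim of the steel fruit bowl clipped on the platform, with which it rises and sinks: rim 204 mm diameter, 80 mm above the platform top; z up.
- soap: blue soap bottle, 60 mm diameter, 160 mm high, loose; origin under its middle
- mug: white mug, 80 mm diameter, 90 mm high, handle at its +y, loose; origin under its middle
- spoon: wooden spoon 260 mm long, lying along its x, loose; origin under its middle
- jar: amber jar with yellow cap, 72 mm diameter, 110 mm high, loose; origin under its middle
- tin: food tin with green label, 74 mm diameter, 105 mm high, loose; origin under its middle
- small_bowl: blue ceramic bowl, 120 mm diameter, 50 mm high, loose; origin under its middle

How it is judged:
On the way, in this order (a step that is already met when the one before it is completed fails the run):
1. the valve is cracked open and the platform has begun to sink (value of joint valve above 0.15 rad and value of joint platform below 0.055 m).
2. the platform is fully down on its stop (value of joint platform below 0.004 m), for 0.3 s.
At the end, for the whole second after the job is handed in: platform fully down (within 4 mm), valve lever back within 0.05 rad of its shut stop and let go of (value of joint platform below 0.004 m and value of joint valve below 0.05 rad and contact force between the fingers and valve below 0.5 N); the robot touches nothing.
It fails at once if the platform sinks faster than 50 mm/s (velocity of joint platform below -0.05 m/s).
It fails at once if the valve lever is squeezed and pushed with more than 35 N in all (contact force between the fingers and valve above 35 N).
It fails at once if the robot touches the platform or the bowl (contact force between any of the fingers, the arm and platform above 1 N).
It fails at once if another thing on the table is moved more than 30 mm (distance of any of soap, mug, spoon, jar, tin, small_bowl from where it was at the start of the episode above 0.03 m).
It also fails if it takes over 72 s, if anything falls off the work surface, if the arm or the gripper's body presses on something with over 40 N, if the wrist force passes 120 N, or if a joint passes its speed limit or range.

## Working session

There is one attempt and no reset: what is moved stays moved. The work goes in short steps, Python scripts to look and compute and a tool call to move; the robot and the scene stay as the last step left them, time stands still between calls to the robot, and variables do not carry over. Pictures are saved under pics/ and viewed, about 8 in all and at most 12, crops included, and the job is handed in when it is done.

Besides the shell and the picture viewer there is one more tool, called after "Call:" as a command line: name --pt "numbers of a row" for each row, then --argument value for the rest. step_arm: Moves the arm, as the interface text tells. Its arguments: {"type":"object","properties":{"series":{"type":"array","items":{"type":"array","items":{"type":"number"}}}},"required":["series"]}

```bash
mkdir -p pics
python3 - <<'E'
from bench import robot,cams,models
import cv2
o=robot.get_obs();print({k:o[k] for k in('time','tool_pos','ee_rot','width')})
for c in('scene','top'):
    p=cams.snapshot(c);cv2.imwrite(f'pics/{c}1.png',p['pixels'][:,:,::-1])
    for n in('lift','valve_knob','bowl_rim','soap','mug','spoon','jar','tin','small_bowl'):
        r=models.pinpoint(p,n)
        print(c,n,[(x['position'],round(x['p'],2)) for x in r[:2]])
E
```

```text
{'time': 0.0, 'tool_pos': array([0.19491874, 0.51365345, 0.17761789]), 'ee_rot': array([-3.13941413e+00, -2.10679710e-04,  2.77881411e+00]), 'width': 0.09412537434484945}
scene lift [([0.5974, -0.1516, -0.005], 0.8), ([0.7108, 0.3564, -0.0022], 0.6)]
scene valve_knob [([0.5185, 0.0849, 0.0899], 0.53)]
scene bowl_rim [([0.5959, -0.1488, 0.2918], 0.57)]
scene soap [([0.7093, 0.3554, -0.0023], 0.7), ([0.596, -0.1516, -0.0006], 0.32)]
scene mug [([0.3472, 0.4215, -0.0025], 0.78)]
scene spoon [([0.5041, 0.3472, -0.0009], 0.55)]
scene jar [([0.5624, 0.4587, -0.0007], 0.8)]
scene tin [([0.6068, -0.4534, 0.0009], 0.92)]
scene small_bowl [([0.3538, -0.3801, -0.0026], 0.63)]
top lift [([0.5925, -0.1481, -0.0011], 0.67)]
top valve_knob [([0.5109, 0.0901, 0.0837], 0.77)]
top bowl_rim [([0.5931, -0.1514, 0.286], 0.85)]
top soap [([0.7096, 0.3572, 0.0019], 0.77)]
top mug [([0.3503, 0.43, 0.0015], 0.63)]
top spoon [([0.4997, 0.3469, 0.0015], 0.91)]
top jar [([0.5644, 0.4527, -0.0037], 0.87), ([0.6067, -0.4549, -0.0013], 0.67)]
top tin [([0.606, -0.4534, 0.0007], 0.96)]
top small_bowl [([0.3536, -0.3755, 0.0048], 0.8)]
```

View pics/scene1.png

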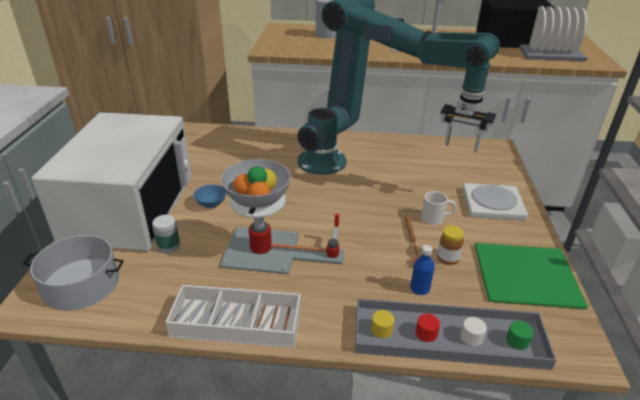

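View pics/top1.png

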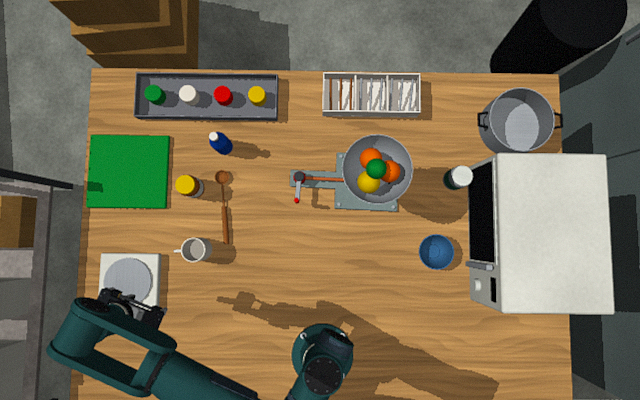

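The pictures agree with the networks. The lever points at the robot, with the red knob at (296,200) in "top" and (336,220) in "scene". Next I go above the knob and look from near.

```bash
cat > h.py <<'E'
import numpy as np
from bench import robot,cams,models
def rows(x,y,z,yaw):
    o=robot.get_obs(); p=o['tool_pos']; a=o['ee_rot'][2]
    d=np.array([x,y,z])-p
    X=np.array([np.cos(a),np.sin(a),0]);Y=np.array([np.sin(a),-np.cos(a),0])
    t=np.degrees((a-yaw+np.pi)%(2*np.pi)-np.pi)
    return np.round([d@X*1e3,d@Y*1e3,-d[2]*1e3,t],1)
E
python3 -c "
from h import *
print(rows(.45,.0865,.19,np.pi))
import cv2
p=cv2.imread('pics/top1.png');cv2.imwrite('pics/topc.png',cv2.resize(p[130:230,270:430],None,fx=5,fy=5,interpolation=cv2.INTER_CUBIC))"
```

```text
[-390.  -309.4  -11.2  -20.8]
```

View pics/topc.png

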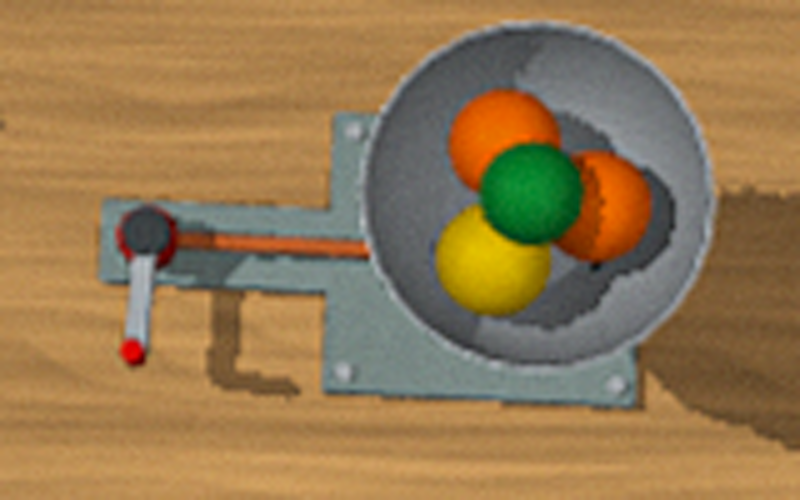

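The zoomed top view shows the lift turned by about -2.8° and the lever running from (147,235) to the knob at (133,352), so it is shut.

Call:
step_arm --pt "0 -60 -48 -11 -5" --pt "0 -120 -96 -11 -10" --pt "0 -170 -136 -11 -15" --pt "0 -220 -175 -11 -20.8" --pt "0 -270 -214 -11 -20.8" --pt "0 -320 -254 -11 -20.8" --pt "0 -360 -286 -11 -20.8" --pt "0 -390 -309 -11 -20.8" --pt "0 -390 -309 -11 -20.8" --pt "0 -390 -309 -11 -20.8" --pt "0 -390 -309 -11 -20.8"

```text
time: 2.38
tool_pos: [0.4496, 0.0883, 0.19]
ee_rot: [3.141, 0.0, -3.139]
wrist_force: [-0.6, -0.0, 1.3]
width: 0.0471
```

Run:
```python
from h import *
import cv2
o=robot.get_obs();print(o['time'],o['tool_pos'],o['ee_rot'],o['width'],o['wrist_force'])
for c in('wrist','top','scene'):
    p=cams.snapshot(c);cv2.imwrite(f'pics/{c}2.png',p['pixels'][:,:,::-1])
    for n in('valve_knob','lift'): print(c,n,[(x['position'],round(x['p'],2)) for x in models.pinpoint(p,n)[:2]])
    # red blob ray at knob height
    h=cv2.cvtColor(p['pixels'],cv2.COLOR_RGB2HSV)
    m=((h[...,0]<6)|(h[...,0]>174))&(h[...,1]>170)&(h[...,2]>90)
    f=200/np.tan(np.radians(p['fov_y']/2));R,t=np.array(p['R']),np.array(p['t'])
    n,l,s,ce=cv2.connectedComponentsWithStats(m.astype(np.uint8))
    C=-R.T@t
    for i in range(1,n):
        if s[i,4]<8: continue
        u,v=ce[i];d=R.T@np.array([(u-p['cx'])/f,(v-p['cy'])/f,1])
        print(c,s[i],ce[i].round(1),[(C+d*(z-C[2])/d[2]).round(4)[:2] for z in(.089,.112)])
```

```text
2.375 [0.44957609 0.08832576 0.18996084] [ 3.14102992e+00  2.11855562e-04 -3.13893024e+00] 0.04708700920129611 [-0.60893862 -0.01609533  1.34878078]
wrist valve_knob [([0.5193, 0.0926, 0.0842], 0.96)]
wrist lift [([0.5887, -0.1504, -0.0024], 0.93)]
wrist [316 240  14  31 366] [322.4 255.3] [array([0.5172, 0.0913]), array([0.5062, 0.091 ])]
wrist [166 276   9   6  34] [170.5 278.8] [array([ 0.5466, -0.0811]), array([ 0.5335, -0.0685])]
wrist [303 289   9  17  53] [306.1 295.6] [array([0.568 , 0.0727]), array([0.5533, 0.0738])]
wrist [326 289   7  18  60] [329.6 296.1] [array([0.5687, 0.0999]), array([0.5539, 0.0989])]
wrist [ 86 290  56  20 443] [112.6 297.8] [array([ 0.5713, -0.1513]), array([ 0.5563, -0.1334])]
top valve_knob [([0.5125, 0.0918, 0.0831], 0.69)]
top lift [([0.5886, -0.1497, -0.0005], 0.7)]
top [214  86  19  18 230] [222.   93.9] [array([0.8738, 0.3487]), array([0.8658, 0.3431])]
scene valve_knob [([0.5185, 0.0899, 0.0883], 0.66), ([0.3436, 0.4226, -0.002], 0.16)]
scene lift [([0.5941, -0.1494, -0.0035], 0.71)]
scene [335 214   4  12  36] [336.6 219.6] [array([0.5165, 0.091 ]), array([0.5469, 0.0921])]
scene [250 227  21  26 285] [262.7 240.2] [array([ 0.6466, -0.1292]), array([ 0.6739, -0.1229])]
scene [327 247  12  10  64] [333.3 251.2] [array([0.6747, 0.0908]), array([0.7014, 0.0918])]
scene [416 314  23  27 483] [427.3 327.3] [array([0.9421, 0.3466]), array([0.9625, 0.3417])]
```

View pics/wrist2.png

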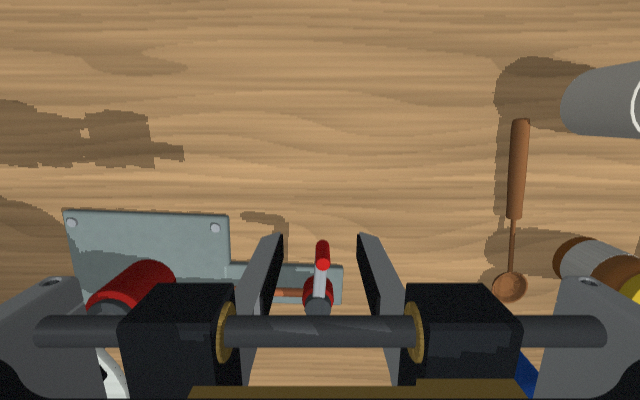

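The wrist view shows the knob at about (322,255), between the fingers and ahead of them. All cameras agree on about (0.517, 0.091), so I go over it, descend with the jaws 47 mm apart, then narrow to a loose cage.

Call:
step_arm --pt "0 -35 1.5 0 1.5" --pt "0 -67 2.7 0 2.8" --pt "0 -67 2.7 0 2.8" --pt "0 -67 2.7 30 2.8" --pt "0 -67 2.7 60 2.8" --pt "0 -67 2.7 85 2.8" --pt "0 -67 2.7 105 2.8" --pt "0 -67 2.7 112 2.8" --pt "0 -67 2.7 112 2.8" --pt "0 -67 2.7 112 2.8"

```text
time: 4.08
tool_pos: [0.5178, 0.0897, 0.0791]
ee_rot: [3.141, 0.002, 3.093]
wrist_force: [0.1, 0.7, 0.3]
width: 0.0471
```

Run:
```python
from h import *
import cv2
o=robot.get_obs();print(o['time'],o['tool_pos'],o['ee_rot'],o['width'],o['wrist_force'])
for c in('wrist','scene'):
    p=cams.snapshot(c);cv2.imwrite(f'pics/{c}3.png',p['pixels'][:,:,::-1])
    print(c,models.pinpoint(p,'valve_knob')[:1])
```

```text
4.075 [0.51779884 0.08970245 0.07910899] [3.14126408e+00 2.17089496e-03 3.09304957e+00] 0.04707776695882618 [0.0871407  0.69667073 0.25187581]
wrist [{'position': [0.5214, 0.0919, 0.0881], 'p': 0.82}]
scene [{'position': [0.5181, 0.0898, 0.0909], 'p': 0.55}]
```

View pics/wrist3.png

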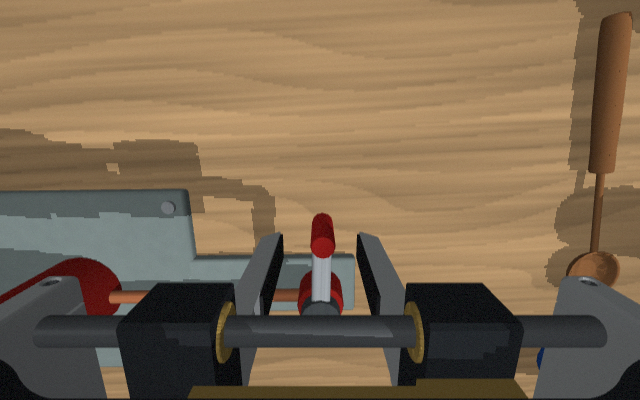

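The knob (322,245) is centred between the fingers, whose tips are at about (283,235) and (357,235). I narrow to a 24 mm cage without squeezing.

Call:
step_arm --pt "-0.25 0 0 0 0" --pt "-0.49 0 0 0 0" --pt "-0.49 0 0 0 0" --pt "-0.49 0 0 0 0"

```text
time: 4.78
tool_pos: [0.5171, 0.0897, 0.0777]
ee_rot: [3.142, -0.0, 3.093]
wrist_force: [0.2, -0.5, -0.0]
width: 0.0239
```

```bash
cat >> h.py <<'E'
import cv2,pickle,os
AX=np.array([.602,.087]);L0=np.pi-.049;RAD=.085
def arcrows(th_to,n,th_from,base):
    "rows along the arc, relative to commanded pose base=(x,y,yaw); tool stays centred on lever angle th"
    x0,y0,a=base;X=np.array([np.cos(a),np.sin(a)]);Y=np.array([np.sin(a),-np.cos(a)])
    for i in range(1,n+1):
        th=th_from+(th_to-th_from)*i/n
        P=AX+RAD*np.array([np.cos(L0-th),np.sin(L0-th)]);d=P-[x0,y0]
        print([-.49,round(d@X*1e3,1),round(d@Y*1e3,1),0,round(np.degrees(a-(L0-th)),1)])
def patch(): # scene bowl patch
    p=cams.snapshot('scene');return robot.get_obs()['time'],cv2.cvtColor(p['pixels'],cv2.COLOR_RGB2GRAY).astype(np.float32),p
def shift(a,b):
    "vertical pixel shift of the bowl from picture a to b"
    T=a[155:215,215:300];best=cv2.matchTemplate(b[150:275,205:310],T,cv2.TM_CCOEFF_NORMED)
    _,v,_,(i,j)=cv2.minMaxLoc(best);c=best[:,i]
    s=0 if j in(0,len(c)-1) else (c[j-1]-c[j+1])/2/(c[j-1]-2*c[j]+c[j+1])
    return j+s-5,v
def scale(p,X=(.594,-.15,.24)):
    f=200/np.tan(np.radians(p['fov_y']/2));R,t=np.array(p['R']),np.array(p['t'])
    q=lambda z:(lambda c:p['cy']+f*c[1]/c[2])(R@np.array([X[0],X[1],z])+t)
    return [q(.334-d) -q(.334) for d in(.01,.05,.1)]
def state():
    o=robot.get_obs();x,y,z=o['tool_pos'];v=np.array([x,y])-AX
    print('t',o['time'],'pos',o['tool_pos'].round(4),'yaw',round(o['ee_rot'][2],3),'w',round(o['width'],4),'F',o['wrist_force'].round(1),
      'r',np.hypot(*v).round(4),'th',round((L0-np.arctan2(v[1],v[0])),3))
E
python3 - <<'E'
from h import *
state();t,g,p=patch();np.save('ref.npy',g);print(scale(p));t,g2,p=patch();print(shift(g,g2))
o=robot.get_obs();arcrows(.3,12,0,(*o['tool_pos'][:2],o['ee_rot'][2]))
E
```

```text
t 4.775 pos [0.5171 0.0897 0.0777] yaw 3.093 w 0.0239 F [ 0.2 -0.5 -0. ] r 0.0849 th -0.018
[np.float64(2.979949853032423), np.float64(14.665213264094461), np.float64(28.76445227178823)]
(np.float32(0.0007882118), 0.9997492432594299)
[-0.49, np.float64(0.1), np.float64(3.6), 0, np.float64(1.5)]
[-0.49, np.float64(-0.0), np.float64(5.7), 0, np.float64(2.9)]
[-0.49, np.float64(-0.1), np.float64(7.9), 0, np.float64(4.3)]
[-0.49, np.float64(-0.3), np.float64(10.0), 0, np.float64(5.8)]
[-0.49, np.float64(-0.6), np.float64(12.1), 0, np.float64(7.2)]
[-0.49, np.float64(-0.9), np.float64(14.2), 0, np.float64(8.6)]
[-0.49, np.float64(-1.2), np.float64(16.3), 0, np.float64(10.1)]
[-0.49, np.float64(-1.6), np.float64(18.4), 0, np.float64(11.5)]
[-0.49, np.float64(-2.0), np.float64(20.5), 0, np.float64(12.9)]
[-0.49, np.float64(-2.5), np.float64(22.5), 0, np.float64(14.3)]
[-0.49, np.float64(-3.1), np.float64(24.6), 0, np.float64(15.8)]
[-0.49, np.float64(-3.7), np.float64(26.6), 0, np.float64(17.2)]
```

Call:
step_arm --pt "-0.49 0 3.6 0 1.5" --pt "-0.49 0 5.7 0 2.9" --pt "-0.49 -0.1 7.9 0 4.3" --pt "-0.49 -0.3 10 0 5.8" --pt "-0.49 -0.6 12.1 0 7.2" --pt "-0.49 -0.9 14.2 0 8.6" --pt "-0.49 -1.2 16.3 0 10.1" --pt "-0.49 -1.6 18.4 0 11.5" --pt "-0.49 -2 20.5 0 12.9" --pt "-0.49 -2 20.5 0 12.9" --pt "-0.49 -2 20.5 0 12.9"

```text
time: 6.25
tool_pos: [0.5202, 0.1104, 0.0778]
ee_rot: [3.141, -0.0, 2.868]
wrist_force: [0.3, -1.4, -0.1]
width: 0.0241
```

```bash
cat > chk.py <<'E'
from h import *
import sys
ref=np.load('ref.npy');state()
t,g,p=patch();s,v=shift(ref,g);t2,g2,_=patch();s2,_=shift(ref,g2)
w=cams.snapshot('wrist');cv2.imwrite('pics/w_last.png',w['pixels'][:,:,::-1])
k=models.pinpoint(p,'valve_knob');k2=models.pinpoint(w,'valve_knob')
for q in(k,k2):
    if q:
        d=np.array(q[0]['position'][:2])-AX;print('knob',q[0]['position'],round(q[0]['p'],2),'th',round(L0-np.arctan2(d[1],d[0]),3),'r',np.hypot(*d).round(3))
print('drop mm %.2f'%(s/.293),'corr %.3f'%v,'speed mm/s %.1f'%((s2-s)/.293/max(t2-t,.05)))
if len(sys.argv)>1:
    o=robot.get_obs();a,b,n=map(float,sys.argv[1:]);arcrows(b,int(n),a,(*o['tool_pos'][:2],o['ee_rot'][2]))
E
python3 chk.py .225 .285 3
```

```text
t 6.25 pos [0.5202 0.1104 0.0778] yaw 2.868 w 0.0241 F [ 0.3 -1.4 -0.1] r 0.0851 th 0.229
knob [0.5183, 0.1085, 0.0897] 0.67 th 0.202 r 0.086
knob [0.5204, 0.1047, 0.0874] 0.79 th 0.165 r 0.083
drop mm 0.01 corr 0.989 speed mm/s -0.1
[-0.49, np.float64(-0.2), np.float64(1.4), 0, np.float64(1.2)]
[-0.49, np.float64(-0.3), np.float64(3.1), 0, np.float64(2.3)]
[-0.49, np.float64(-0.4), np.float64(4.7), 0, np.float64(3.5)]
```

View pics/w_last.png

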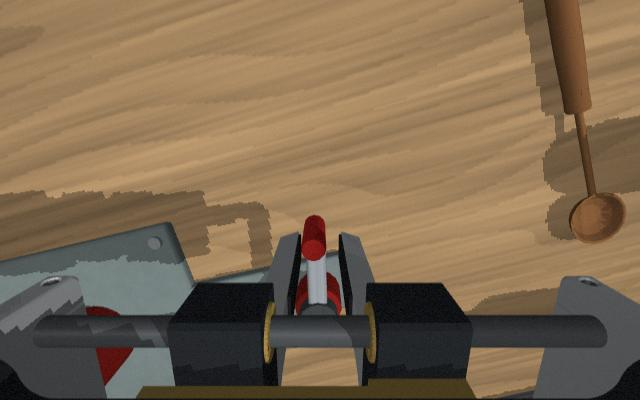

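The knob (315,238) now sits against the left pad, and the lever is at about 0.18 rad. The platform hasn't moved. I continue in small steps.

Call:
step_arm --pt "-0.49 0 2.1 0 1.4" --pt "-0.49 -0.1 4.2 0 2.9" --pt "-0.49 -0.2 6.4 0 4.3" --pt "-0.49 -0.4 8.5 0 5.7" --pt "-0.49 -0.4 8.5 0 5.7"

```text
time: 7.12
tool_pos: [0.5229, 0.1184, 0.0778]
ee_rot: [3.141, -0.0, 2.768]
wrist_force: [-0.4, -2.2, -0.2]
width: 0.0236
```

```bash
python3 chk.py
```

```text
t 7.125 pos [0.5229 0.1184 0.0778] yaw 2.768 w 0.0236 F [-0.4 -2.2 -0.2] r 0.0852 th 0.329
knob [0.5251, 0.1107, 0.087] 0.5 th 0.25 r 0.08
knob [0.5227, 0.1138, 0.0868] 0.78 th 0.277 r 0.084
drop mm 0.04 corr 0.986 speed mm/s -0.1
```

Call:
step_arm --pt "-0.49 0 1.7 0 1.1" --pt "-0.49 -0.1 3.4 0 2.3" --pt "-0.49 -0.2 5.1 0 3.4" --pt "-0.49 -0.2 5.1 0 3.4"

```text
time: 7.88
tool_pos: [0.5249, 0.123, 0.0778]
ee_rot: [3.141, -0.0, 2.709]
wrist_force: [-0.3, -2.1, 0.7]
width: 0.0239
```

```bash
python3 chk.py
```

```text
t 7.875 pos [0.5249 0.123  0.0778] yaw 2.709 w 0.0239 F [-0.3 -2.1  0.7] r 0.0851 th 0.387
knob [0.526, 0.1159, 0.0902] 0.6 th 0.314 r 0.081
knob [0.5242, 0.1194, 0.0881] 0.74 th 0.346 r 0.084
drop mm 0.09 corr 0.984 speed mm/s 0.1
```

Call:
step_arm --pt "-0.49 0 1.7 0 1.1" --pt "-0.49 -0.1 3.4 0 2.3" --pt "-0.49 -0.2 5.1 0 3.4" --pt "-0.49 -0.2 5.1 0 3.4"

```text
time: 8.62
tool_pos: [0.5272, 0.1276, 0.0778]
ee_rot: [3.141, -0.0, 2.65]
wrist_force: [-1.2, -1.8, 0.2]
width: 0.0237
```

```bash
python3 chk.py
```

```text
t 8.625 pos [0.5272 0.1276 0.0778] yaw 2.65 w 0.0237 F [-1.2 -1.8  0.2] r 0.0851 th 0.448
knob [0.5269, 0.1198, 0.0902] 0.5 th 0.363 r 0.082
knob [0.5271, 0.1252, 0.0871] 0.94 th 0.423 r 0.084
drop mm 0.14 corr 0.983 speed mm/s 0.1
```

Call:
step_arm --pt "-0.49 0 1.7 0 1.1" --pt "-0.49 -0.1 3.4 0 2.3" --pt "-0.49 -0.2 5.1 0 3.4" --pt "-0.49 -0.2 5.1 0 3.4"

```text
time: 9.38
tool_pos: [0.5299, 0.132, 0.0778]
ee_rot: [3.141, -0.0, 2.59]
wrist_force: [-0.6, -1.4, 1.1]
width: 0.0242
```

```bash
python3 chk.py
```

```text
t 9.375 pos [0.5299 0.132  0.0778] yaw 2.59 w 0.0242 F [-0.6 -1.4  1.1] r 0.085 th 0.508
knob [0.5275, 0.1239, 0.0887] 0.67 th 0.411 r 0.083
knob [0.5273, 0.1264, 0.0873] 0.69 th 0.436 r 0.084
drop mm 0.17 corr 0.982 speed mm/s 0.1
```

Call:
step_arm --pt "-0.49 0 1.7 0 1.1" --pt "-0.49 -0.1 3.4 0 2.3" --pt "-0.49 -0.2 5.1 0 3.4" --pt "-0.49 -0.2 5.1 0 3.4"

```text
time: 10.12
tool_pos: [0.5327, 0.1362, 0.0778]
ee_rot: [3.141, -0.0, 2.531]
wrist_force: [-1.1, -1.7, 0.6]
width: 0.0235
```

```bash
python3 chk.py
```

```text
t 10.125 pos [0.5327 0.1362 0.0778] yaw 2.531 w 0.0235 F [-1.1 -1.7  0.6] r 0.085 th 0.569
knob [0.5326, 0.1302, 0.0878] 0.53 th 0.508 r 0.082
knob [0.5321, 0.1313, 0.0878] 0.72 th 0.516 r 0.083
drop mm 0.21 corr 0.982 speed mm/s 0.0
```

Call:
step_arm --pt "-0.49 0 1.7 0 1.1" --pt "-0.49 -0.1 3.4 0 2.3" --pt "-0.49 -0.2 5.1 0 3.4" --pt "-0.49 -0.2 5.1 0 3.4"

```text
time: 10.88
tool_pos: [0.5359, 0.1402, 0.0778]
ee_rot: [3.141, -0.0, 2.471]
wrist_force: [-0.5, -2.5, 0.9]
width: 0.0243
```

```bash
python3 chk.py
```

```text
t 10.875 pos [0.5359 0.1402 0.0778] yaw 2.471 w 0.0243 F [-0.5 -2.5  0.9] r 0.0849 th 0.628
knob [0.5353, 0.1371, 0.0911] 0.77 th 0.595 r 0.083
knob [0.533, 0.1369, 0.0863] 0.87 th 0.577 r 0.085
drop mm 0.30 corr 0.980 speed mm/s -0.1
```

Call:
step_arm --pt "-0.49 0 1.7 0 1.1" --pt "-0.49 -0.1 3.4 0 2.3" --pt "-0.49 -0.2 5.1 0 3.4" --pt "-0.49 -0.2 5.1 0 3.4"

```text
time: 11.62
tool_pos: [0.5392, 0.1441, 0.0778]
ee_rot: [3.141, -0.0, 2.412]
wrist_force: [-0.8, -2.8, 0.7]
width: 0.0237
```

```bash
python3 chk.py
```

```text
t 11.625 pos [0.5392 0.1441 0.0778] yaw 2.412 w 0.0237 F [-0.8 -2.8  0.7] r 0.0849 th 0.689
knob [0.5378, 0.1375, 0.0899] 0.76 th 0.618 r 0.082
knob [0.5394, 0.141, 0.0873] 0.89 th 0.663 r 0.083
drop mm 4.44 corr 0.972 speed mm/s 16.4
```

It is sinking at about 16 mm/s. I hold and measure.

Call:
step_arm --pt "-0.49 0 0 0 0" --pt "-0.49 0 0 0 0" --pt "-0.49 0 0 0 0" --pt "-0.49 0 0 0 0" --pt "-0.49 0 0 0 0" --pt "-0.49 0 0 0 0" --pt "-0.49 0 0 0 0" --pt "-0.49 0 0 0 0"

```text
time: 12.88
tool_pos: [0.5391, 0.144, 0.0778]
ee_rot: [3.141, -0.0, 2.412]
wrist_force: [-0.4, -1.3, 0.9]
width: 0.0243
```

```bash
python3 chk.py
```

```text
t 12.875 pos [0.5391 0.144  0.0778] yaw 2.412 w 0.0243 F [-0.4 -1.3  0.9] r 0.0849 th 0.687
knob [0.7133, 0.3549, -0.0] 0.64 th 1.916 r 0.29
knob [0.5396, 0.1397, 0.0869] 0.95 th 0.652 r 0.082
drop mm 23.82 corr 0.884 speed mm/s 16.4
```

It is steady at 16 mm/s, which is close enough to target, so I keep the lever here.

Call:
step_arm --pt "-0.49 0 0 0 0" --pt "-0.49 0 0 0 0" --pt "-0.49 0 0 0 0" --pt "-0.49 0 0 0 0" --pt "-0.49 0 0 0 0" --pt "-0.49 0 0 0 0" --pt "-0.49 0 0 0 0" --pt "-0.49 0 0 0 0" --pt "-0.49 0 0 0 0" --pt "-0.49 0 0 0 0" --pt "-0.49 0 0 0 0" --pt "-0.49 0 0 0 0" --pt "-0.49 0 0 0 0" --pt "-0.49 0 0 0 0" --pt "-0.49 0 0 0 0" --pt "-0.49 0 0 0 0" --pt "-0.49 0 0 0 0" --pt "-0.49 0 0 0 0" --pt "-0.49 0 0 0 0" --pt "-0.49 0 0 0 0"

```text
time: 15.62
tool_pos: [0.539, 0.1439, 0.0778]
ee_rot: [3.142, 0.0, 2.412]
wrist_force: [0.2, 0.2, -0.7]
width: 0.0239
```

Call:
step_arm --pt "-0.49 0 0 0 0" --pt "-0.49 0 0 0 0" --pt "-0.49 0 0 0 0" --pt "-0.49 0 0 0 0" --pt "-0.49 0 0 0 0" --pt "-0.49 0 0 0 0" --pt "-0.49 0 0 0 0" --pt "-0.49 0 0 0 0" --pt "-0.49 0 0 0 0" --pt "-0.49 0 0 0 0" --pt "-0.49 0 0 0 0" --pt "-0.49 0 0 0 0" --pt "-0.49 0 0 0 0" --pt "-0.49 0 0 0 0" --pt "-0.49 0 0 0 0" --pt "-0.49 0 0 0 0" --pt "-0.49 0 0 0 0" --pt "-0.49 0 0 0 0" --pt "-0.49 0 0 0 0" --pt "-0.49 0 0 0 0"

```text
time: 18.12
tool_pos: [0.539, 0.1439, 0.0778]
ee_rot: [3.141, -0.0, 2.412]
wrist_force: [0.4, -0.4, 0.2]
width: 0.0239
```

```bash
python3 chk.py
python3 - <<'E'
from h import *
for c in('scene','top'):
    p=cams.snapshot(c);print(c,models.pinpoint(p,'bowl_rim')[:1])
    if c=='scene':cv2.imwrite('pics/scene5.png',p['pixels'][:,:,::-1])
E
```

```text
t 18.125 pos [0.539  0.1439 0.0778] yaw 2.412 w 0.0239 F [ 0.4 -0.4  0.2] r 0.0849 th 0.686
knob [0.5362, 0.1381, 0.089] 0.66 th 0.611 r 0.083
knob [0.5409, 0.1422, 0.0875] 0.9 th 0.686 r 0.082
drop mm 67.50 corr 0.768 speed mm/s -0.0
scene [{'position': [0.5947, -0.1476, 0.2153], 'p': 0.68}]
top [{'position': [0.5953, -0.1494, 0.2159], 'p': 0.73}]
```

View pics/scene5.png

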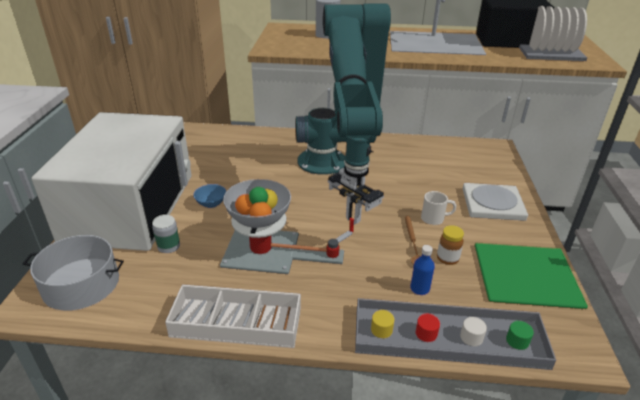

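The platform rests on its stop: both cameras put the rim at 0.215 m and its speed is 0. I now turn the lever back, first to near shut.

Run:
```python
from h import *
o=robot.get_obs();arcrows(.05,16,.686,(*o['tool_pos'][:2],o['ee_rot'][2]))
```

```text
[-0.49, np.float64(0.1), np.float64(-3.4), 0, np.float64(-2.0)]
[-0.49, np.float64(-0.1), np.float64(-6.8), 0, np.float64(-4.2)]
[-0.49, np.float64(-0.4), np.float64(-10.1), 0, np.float64(-6.5)]
[-0.49, np.float64(-0.9), np.float64(-13.5), 0, np.float64(-8.8)]
[-0.49, np.float64(-1.5), np.float64(-16.8), 0, np.float64(-11.1)]
[-0.49, np.float64(-2.2), np.float64(-20.1), 0, np.float64(-13.3)]
[-0.49, np.float64(-3.0), np.float64(-23.4), 0, np.float64(-15.6)]
[-0.49, np.float64(-4.0), np.float64(-26.6), 0, np.float64(-17.9)]
[-0.49, np.float64(-5.1), np.float64(-29.8), 0, np.float64(-20.2)]
[-0.49, np.float64(-6.3), np.float64(-32.9), 0, np.float64(-22.4)]
[-0.49, np.float64(-7.7), np.float64(-36.0), 0, np.float64(-24.7)]
[-0.49, np.float64(-9.1), np.float64(-39.1), 0, np.float64(-27.0)]
[-0.49, np.float64(-10.7), np.float64(-42.1), 0, np.float64(-29.3)]
[-0.49, np.float64(-12.4), np.float64(-45.0), 0, np.float64(-31.6)]
[-0.49, np.float64(-14.3), np.float64(-47.8), 0, np.float64(-33.8)]
[-0.49, np.float64(-16.2), np.float64(-50.6), 0, np.float64(-36.1)]
```

Call:
step_arm --pt "-0.49 0 -3.4 0 -2" --pt "-0.49 -0.1 -6.8 0 -4.2" --pt "-0.49 -0.4 -10.1 0 -6.5" --pt "-0.49 -0.9 -13.5 0 -8.8" --pt "-0.49 -1.5 -16.8 0 -11.1" --pt "-0.49 -2.2 -20.1 0 -13.3" --pt "-0.49 -3 -23.4 0 -15.6" --pt "-0.49 -4 -26.6 0 -17.9" --pt "-0.49 -5.1 -29.8 0 -20.2" --pt "-0.49 -6.3 -32.9 0 -22.4" --pt "-0.49 -7.7 -36 0 -24.7" --pt "-0.49 -9.1 -39.1 0 -27" --pt "-0.49 -10.7 -42.1 0 -29.3" --pt "-0.49 -12.4 -45 0 -31.6" --pt "-0.49 -14.3 -47.8 0 -33.8" --pt "-0.49 -16.2 -50.6 0 -36.1" --pt "-0.49 -16.2 -50.6 0 -36.1"

```text
time: 20.7
tool_pos: [0.5174, 0.0972, 0.0778]
ee_rot: [3.138, -0.0, 3.043]
wrist_force: [-0.5, 5.4, -0.5]
width: 0.0239
```

```bash
python3 chk.py
```

```text
t 20.7 pos [0.5174 0.0972 0.0778] yaw 3.043 w 0.0239 F [-0.5  5.4 -0.5] r 0.0852 th 0.071
knob [0.519, 0.0983, 0.0908] 0.71 th 0.086 r 0.084
knob [0.5218, 0.1025, 0.0862] 0.87 th 0.142 r 0.082
drop mm 67.70 corr 0.752 speed mm/s -0.0
```

View pics/w_last.png

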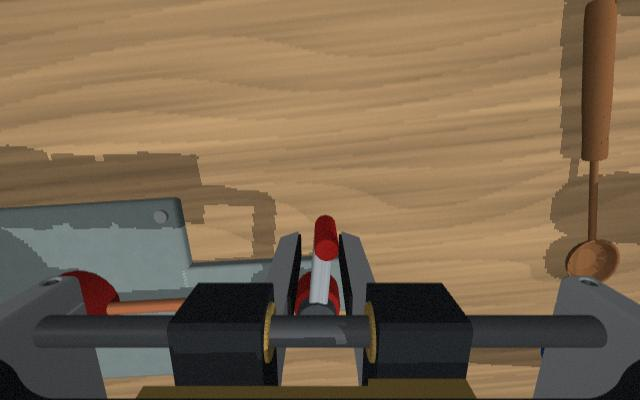

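The knob (325,238) is now against the right pad, with about 0.1 rad left. I go slower.

Call:
step_arm --pt "-0.49 0 -1 0 -0.7" --pt "-0.49 0 -2 0 -1.3" --pt "-0.49 0 -3 0 -2" --pt "-0.49 0 -4 0 -2.6" --pt "-0.49 0 -4 0 -2.6" --pt "-0.49 0 -4 0 -2.6"

```text
time: 21.7
tool_pos: [0.517, 0.093, 0.0778]
ee_rot: [3.139, -0.0, 3.088]
wrist_force: [0.5, 4.2, -1.1]
width: 0.0239
```

Call:
step_arm --pt "-0.49 0 -1 0 -0.7" --pt "-0.49 0 -1 0 -0.7" --pt "-0.49 0 -1 0 -0.7"

```text
time: 22.08
tool_pos: [0.5168, 0.092, 0.0778]
ee_rot: [3.139, -0.0, 3.1]
wrist_force: [-0.1, 5.1, -0.7]
width: 0.0239
```

```bash
python3 chk.py
```

```text
t 22.075 pos [0.5168 0.092  0.0778] yaw 3.1 w 0.0239 F [-0.1  5.1 -0.7] r 0.0853 th 0.009
knob [0.519, 0.0937, 0.0892] 0.7 th 0.032 r 0.083
knob [0.5201, 0.0968, 0.0869] 0.67 th 0.07 r 0.082
drop mm 67.76 corr 0.754 speed mm/s 0.1
```

Friction takes about 5 N, and tool and command advance together. I continue 1 mm at a time until the force rises.

Call:
step_arm --pt "-0.49 0 -0.5 0 0" --pt "-0.49 0 -1 0 0" --pt "-0.49 0 -1 0 0"

```text
time: 22.7
tool_pos: [0.5167, 0.091, 0.0778]
ee_rot: [3.139, -0.001, 3.1]
wrist_force: [0.1, 5.6, -0.5]
width: 0.0238
```

Call:
step_arm --pt "-0.49 0 -0.5 0 0" --pt "-0.49 0 -1 0 0" --pt "-0.49 0 -1 0 0"

```text
time: 23.08
tool_pos: [0.5165, 0.09, 0.0778]
ee_rot: [3.139, -0.001, 3.1]
wrist_force: [-0.3, 4.8, -0.1]
width: 0.0238
```

Call:
step_arm --pt "-0.49 0 -0.5 0 0" --pt "-0.49 0 -1 0 0" --pt "-0.49 0 -1 0 0"

```text
time: 23.45
tool_pos: [0.5163, 0.0891, 0.0778]
ee_rot: [3.139, -0.001, 3.1]
wrist_force: [-0.0, 4.7, 0.5]
width: 0.0244
```

Call:
step_arm --pt "-0.49 0 -0.5 0 0" --pt "-0.49 0 -1 0 0" --pt "-0.49 0 -1 0 0"

```text
time: 23.82
tool_pos: [0.5162, 0.0881, 0.0778]
ee_rot: [3.139, -0.001, 3.1]
wrist_force: [-0.6, 5.3, 0.6]
width: 0.0243
```

Call:
step_arm --pt "-0.49 0 -0.5 0 0" --pt "-0.49 0 -1 0 0" --pt "-0.49 0 -1 0 0"

```text
time: 24.2
tool_pos: [0.516, 0.0871, 0.0777]
ee_rot: [3.139, -0.002, 3.1]
wrist_force: [-1.3, 4.5, 0.5]
width: 0.0241
```

Call:
step_arm --pt "-0.49 0 -0.5 0 0" --pt "-0.49 0 -0.7 0 0" --pt "-0.49 0 -0.7 0 0"

```text
time: 24.58
tool_pos: [0.5159, 0.0865, 0.0778]
ee_rot: [3.138, -0.002, 3.1]
wrist_force: [-2.1, 5.5, 0.6]
width: 0.0239
```

```bash
python3 chk.py
python3 - <<'E'
from h import *
a=cv2.imread('pics/scene2.png');b=cams.snapshot('scene')['pixels'][:,:,::-1]
c=lambda im:cv2.resize(im[195:265,295:375],None,fx=5,fy=5,interpolation=cv2.INTER_CUBIC)
cv2.imwrite('pics/cmp.png',np.hstack([c(a),c(b)]))
E
```

```text
t 24.575 pos [0.5159 0.0865 0.0778] yaw 3.1 w 0.0239 F [-2.1  5.5  0.6] r 0.0861 th 6.228
knob [0.5182, 0.0881, 0.0871] 0.57 th -0.036 r 0.084
knob [0.5209, 0.09, 0.0903] 0.67 th -0.012 r 0.081
drop mm 67.78 corr 0.760 speed mm/s -0.1
```

View pics/cmp.png

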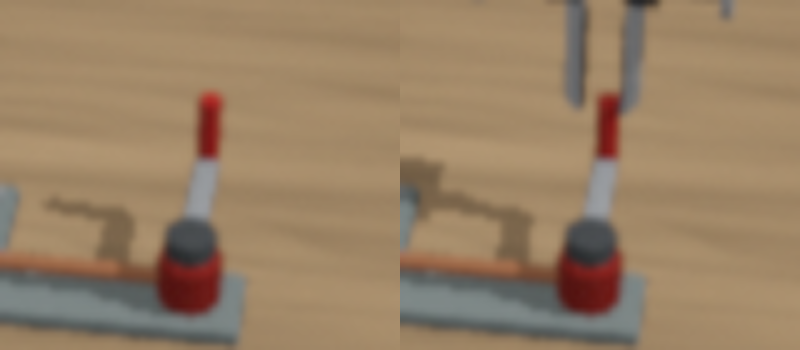

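The lever matches the starting picture (knob foot at 207 vs 607-400). I nudge it in half-millimetre steps to confirm the stop.

Call:
step_arm --pt "-0.49 0 -0.5 0 0" --pt "-0.49 0 -0.5 0 0"

```text
time: 25.12
tool_pos: [0.5158, 0.086, 0.0777]
ee_rot: [3.138, -0.002, 3.1]
wrist_force: [-1.0, 6.8, 1.6]
width: 0.0241
```

Call:
step_arm --pt "-0.49 0 -0.5 0 0" --pt "-0.49 0 -0.5 0 0"

```text
time: 25.38
tool_pos: [0.5158, 0.0855, 0.0778]
ee_rot: [3.138, -0.002, 3.1]
wrist_force: [-2.3, 5.9, 0.2]
width: 0.0239
```

Call:
step_arm --pt "-0.49 0 -0.5 0 0" --pt "-0.49 0 -0.5 0 0"

```text
time: 25.62
tool_pos: [0.5157, 0.085, 0.0778]
ee_rot: [3.138, -0.002, 3.1]
wrist_force: [-2.0, 5.3, 0.1]
width: 0.0242
```

Call:
step_arm --pt "-0.49 0 -0.5 0 0" --pt "-0.49 0 -0.5 0 0"

```text
time: 25.88
tool_pos: [0.5157, 0.085, 0.0778]
ee_rot: [3.137, -0.002, 3.1]
wrist_force: [-0.7, 7.0, 0.7]
width: 0.024
```

Call:
step_arm --pt "-0.49 0 -0.5 0 0" --pt "-0.49 0 -0.5 0 0"

```text
time: 26.12
tool_pos: [0.5157, 0.085, 0.0777]
ee_rot: [3.137, -0.002, 3.1]
wrist_force: [-1.8, 7.6, 0.9]
width: 0.0239
```

The TCP stays put while the force climbs, so the lever is on its stop. I back off to centre, open, and rise.

Call:
step_arm --pt "-0.49 0 3 0 0" --pt "-0.49 0 6 0 0" --pt "-0.49 0 7 0 0" --pt "-0.2 0 7 0 0" --pt "0 0 7 0 0" --pt "0 0 7 0 0" --pt "0 0 7 -10 0" --pt "0 0 7 -40 0" --pt "0 0 7 -80 0" --pt "0 30 7 -120 0" --pt "0 60 7 -140 0" --pt "0 60 7 -140 0" --pt "0 60 7 -140 0"

```text
time: 27.75
tool_pos: [0.4572, 0.0916, 0.2173]
ee_rot: [-3.142, 0.0, 3.1]
wrist_force: [-1.1, -0.2, 0.1]
width: 0.0467
```

Run:
```python
from h import *
state()
a=cv2.imread('pics/scene2.png');p=cams.snapshot('scene');b=p['pixels'][:,:,::-1]
c=lambda im:cv2.resize(im[195:265,295:375],None,fx=5,fy=5,interpolation=cv2.INTER_CUBIC)
cv2.imwrite('pics/cmp2.png',np.hstack([c(a),c(b)]))
print(phase:=cv2.phaseCorrelate(*[cv2.cvtColor(np.ascontiguousarray(i[210:228,328:346]),cv2.COLOR_BGR2GRAY).astype(np.float32) for i in(a,b)]))
w=cams.snapshot('top')
for n in('valve_knob','bowl_rim','soap','mug','spoon','jar','tin','small_bowl'):
    print(n,[q[0]['position'] for q in(models.pinpoint(p,n),models.pinpoint(w,n)) if q])
```

```text
t 27.75 pos [0.4572 0.0916 0.2173] yaw 3.1 w 0.0467 F [-1.1 -0.2  0.1] r 0.1449 th -0.017
((-1.0814563905776247, -0.11355850846216953), 1.0243349649288036)
valve_knob [[0.5184, 0.0876, 0.089]]
bowl_rim [[0.5941, -0.1492, 0.2128]]
soap [[0.7144, 0.3557, -0.0028], [0.712, 0.355, -0.0]]
mug [[0.3446, 0.4218, 0.0006], [0.3493, 0.4299, -0.0013]]
spoon [[0.5032, 0.3499, -0.0044], [0.4991, 0.3472, 0.0007]]
jar [[0.5628, 0.4544, -0.0021], [0.5645, 0.4545, -0.0054]]
tin [[0.6056, -0.4538, 0.0027], [0.6053, -0.4565, -0.0035]]
small_bowl [[0.3526, -0.3794, -0.0023], [0.3549, -0.3813, 0.0034]]
```

View pics/cmp2.png

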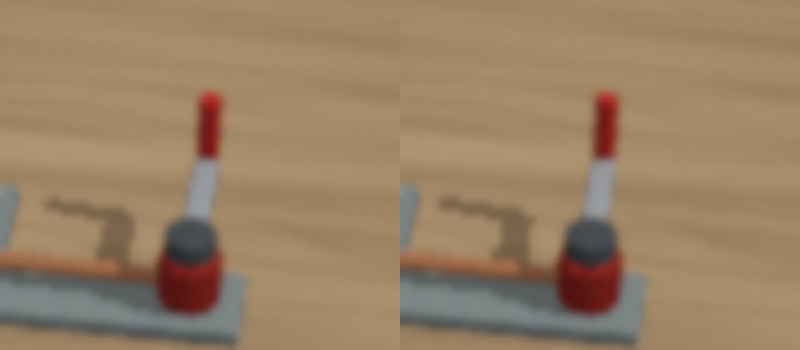

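The lever is about 1 px (roughly 2-3 mm) further shut than at the start, standing free and on its stop. I hand in.

```bash
python3 -c "
from bench import robot
print(robot.close_job())"
```

```text
the job is handed in; nothing more can be done
None
```

The job is done and handed in: the platform is fully down, and the valve is shut and let go of. It took about 28 s of the 72 s allowed, and no verdict was reported.

- **Opening:** I did not squeeze the knob. The fixed grip would have been too hard, so I caged it loosely between jaws 24 mm apart and pushed. The lever went round in steps of about 0.06 rad until the platform began to sink, at roughly 0.62–0.65 rad.
- **Sinking:** The platform sank at a steady 16 mm/s, a little under the 20 mm/s asked. I measured this only over its first 24 mm. Once it stopped, the cameras put the bowl rim at 0.213–0.216 m, against 0.214 m expected when fully down.
- **Shutting:** I pushed the lever back slowly until the tool stopped moving while the force rose. The highest wrist force I read was about 8 N.
- **Last checks:**
  - The knob stands free, and in the picture it is about 1 px (2–3 mm) further shut than at the start. So the lever probably began slightly off its stop.
  - The gripper is clear of everything and reads about 1 N, which I take as sensor noise.
  - The other things read within about 6 mm of their starting positions, close to the networks' accuracy.
- **Disagreements:** The two cameras' lever angles differed by up to 0.08 rad during the work, and one knob reading was plainly false. I also got no knob or bowl reading from the top camera in the last check. I relied on the tool pose, the force and the picture comparison instead.

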